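# Shut the draught cover and tare the bench balance

### The arm

A 6-joint arm with a two-finger parallel gripper is mounted at the origin on a cart in front of the work surface, level with it; the furniture and walls round the work are solid. World frame = base frame: x ahead of the robot, y to its left, z up, the work surface at z = 0. Lengths are in m, angles in rad, forces in N, time in s.
With the tool pointing down it reaches from about 0.375 to 0.975 m from the base axis. Payload 3.8 kg.
Tool frame: the origin (TCP) lies midway between the tips of the shut fingers; the grasp point (between the pads) lies 19 mm behind it; z points along the fingers, y is the line along which they close (so a half turn about z gives the same grasp; the last joint's range is limited). The gripper opens to 88 mm and grips with 3 to 60 N. Pads are 18 mm wide; open, the fingers measure 123 mm over their backs; the gripper's body (75 mm by 187 mm) begins 45 mm behind the grasp point.
Start: joints at [-1.162, 0.264, 1.604, -0, 1.274, -0.037], TCP at [0.291, -0.609, 0.239] pointing down, gripper open.
Joint ranges: [-2.63, 2.63], [-0.94, 2.18], [0.31, 2.57], [-1.31, 4.45], [0, 2.66], [-2.55, 2.55]. Speed limits (rad/s): [2.57, 2.57, 3.14, 3.14, 3.14, 3.14].

### API

Orientations are given as a rotation vector (axis times angle).
In Python, from cell import manip, inverse_kinematics, cams, order gives the robot as it stands. Calls block until the motion is done:
- manip.move_pose(position, orientation): joint-space move of the TCP to a pose.
- manip.move_linear(position, rate=0.15, rot=None): straight line of the TCP; rot=None keeps the orientation; rate is the mean speed in m/s.
- manip.set_joints(angles): joint-space move.
- manip.set_gripper(opening, force=None): finger opening in m; force is the grip in N (None keeps the last); returns when the fingers have stopped.
- manip.dwell(seconds).
- inverse_kinematics(position, orientation): joint angles nearest the present ones, or None.
- manip.state(): the state.
- cams.capture(name): name is "scene" or "top"; returns a dict with "image" (384x512x3 uint8, blue, green, red), "z_map" (384x512 float32, m along the optical axis (not along the pixel's ray), 0 where there is no reading), "intrinsics" (3x3 intrinsics, pixels), "position" and "orientation" of the camera in the world. Camera axes: x right, y down, z forward; pixel columns grow to the right and rows downward; lengths in m; the calibration is good to about 2 mm. A picture is of the moment at which its call begins.
A pose or a line that the arm cannot do raises manip.IKError and nothing moves.
- order.close_job(): hands the job in; it is judged then, once.
The state is a dict: "clock": time; "joint_pos": joint angles; "joint_velocities": joint speeds; "tau": joint torques, N m; "tool_pos": TCP position; "tcp_rot": TCP orientation; "contact_force": force on the tool from outside, world axes, zero at the start; "moment": the same for the moment, N m; "gripper_width": finger opening in m; "grasp_force": force on a finger pad.
Only numpy, scipy, OpenCV 4.12 (cv2) and the standard library are available. Lean on these libraries where they do the work, as an engineer would, in place of code of your own. Each camera call takes 0.05 s, during which the arm holds its last target. There are 200 camera calls.

### The job

The empty white stone tray on the bench balance has to be tared before the rings are weighed. Push the balance's clear hinged draught cover gently down until it is fully shut, then press the wide bar-shaped tare key all the way down with your fingertips, lightly, and let it come up again. Press no other key, touch neither the tray nor the pan, pick nothing up, and leave the rings, tweezers, spirit lamp and lighter lying where they are.

Things in the scene. Friction and masses are not known exactly. Their poses are not given: they have to be found in the camera images.
- balance: White bench balance, 172 mm deep (its x) by 176 mm wide (its y), fixed to the bench. Origin: centre of its underside, on the bench top; its x points from its front (key) edge to its back, its y to its left, z up. The flat housing top is 32 mm above the bench. In its frame the low clear draught shield stands at x -20 to +70 mm, y -55 to +55 mm, its rim 68 mm above the bench; a display bezel up to about 36 mm above the bench lies between keys and shield.
- cover (a joint): Hinge of the clear draught cover with an aluminium frame, in rad: 0 = lying shut flat on the shield, growing as its front edge swings up and back (at most 1.2). It starts part open (0.6 to 1.1). A friction hinge: the cover stays where it is left and about 0.5 N at its front edge, square to it, moves it.
- cover_hinge (a point): Middle of the cover's hinge line, at the back of the shield: 73 mm behind the balance's origin (its +x), 70 mm above the bench. The hinge line runs along the balance's y. The cover is 118 mm wide and 4 mm thick, reaches 96 mm from the hinge line to its front edge, and its upper face lies 3 mm above the plane through the hinge line.
- cover_edge (a point): Middle of the cover's free front edge, on its upper face; it moves with the cover.
- tare_key (a joint): Travel of the tare key in m: 0 = up, 0.004 = all the way down. A spring brings it back; it takes about 0.6 N to start and 3 N to push down fully.
- tare_key_top (a point): Centre of the top of the tare key: the only wide bar-shaped key, third from the left of the four black keys in a row along the front of the balance. It measures 14 mm (balance x) by 34 mm (balance y), stands 7 mm above the housing top and lies 64 mm in front of and 20 mm to the right of the balance's origin.
- left_key (a joint): Travel in m (0 = up, 0.004 = down) of the leftmost small round key, 14 mm across, 88 mm left of the tare key. To be left alone.
- middle_key (a joint): Travel in m of the small round key next to the tare key on its left, 14 mm across, centre 48 mm from the tare key's. To be left alone.
- right_key (a joint): Travel in m of the small round key next to the tare key on its right, 14 mm across, centre 48 mm from the tare key's. To be left alone.
- pan: Round steel weighing pan, 72 mm across, inside the shield, its top 42 mm above the bench. Origin: centre of its foot. To be left alone.
- weigh_dish: Small open white stone tray, 46 x 62 x 12 mm, loose on the pan. Origin: centre of its underside. To be left alone.
- ring_a: Loose gold ring lying on the bench near the balance, 22 mm across, 5 mm high. Origin: centre of its underside.
- ring_b: Loose gold ring lying on the bench near the balance, 22 mm across, 7 mm high. Origin: centre of its underside.
- ring_c: Loose gold ring lying on the bench near the balance, 21 mm across, 6 mm high. Origin: centre of its underside.
- tweezers: Loose steel tweezers, 17 x 127 x 7 mm, lying to the right of the balance. Origin: centre of the underside.
- spirit_lamp: Loose glass spirit lamp with a brass burner, 60 mm across, 73 mm high, standing to the left of the balance. Origin: centre of the underside.
- lighter: Loose red pocket lighter, 16 x 77 x 23 mm, lying to the right of the balance. Origin: centre of the underside.

How it is judged:
On the way, in this order (a step that is already met when the one before it is completed fails the run):
1. the draught cover is pushed fully shut, the keys still up (value of joint cover below 0.06 rad and value of joint tare_key below 0.001 m), for 0.1 s.
2. the tare key is pressed down by the fingertips with the cover shut (value of joint tare_key above 0.003 m and value of joint cover below 0.06 rad and contact force between the fingers and balance above 0.3 N), for 0.05 s.
3. the tare key has come up again (value of joint tare_key below 0.001 m), for 0.1 s.
At the end, for the whole second after the job is handed in: The cover lies shut (within 0.06 rad), the tare key was pressed at least 3 of its 4 mm after that and is up again like the other keys, the tray is on the pan within 5 mm of where it was, and rings, tweezers, lamp and lighter are within 10 mm of where they lay (all of step 1 and value of joint each of left_key, middle_key, right_key below 0.001 m and horizontal distance between weigh_dish and pan below 0.012 m and distance of weigh_dish from where it was at the start of the episode below 0.005 m and linear speed of weigh_dish below 0.02 m/s and distance of each of ring_a, ring_b, ring_c, tweezers, spirit_lamp, lighter from where it was at the start of the episode below 0.01 m); the robot touches nothing.
It fails at once if the tare key is pressed while the cover is open (value of joint tare_key above 0.0015 m and value of joint cover above 0.08 rad).
It fails at once if another key is pressed (1.5 mm or more) (value of joint any of left_key, middle_key, right_key above 0.0015 m).
It fails at once if rough handling: the cover slams (front edge faster than about 0.35 m/s) or the balance is pushed with more than 30 N (velocity of joint cover below -3.6 rad/s or contact force between the arm and balance above 30 N).
It fails at once if the pan or the tray is touched, or the tray is shifted or lifted by 8 mm (contact force between the arm and pan above 0.3 N or contact force between the arm and weigh_dish above 0.3 N or distance of weigh_dish from where it was at the start of the episode above 0.008 m).
It fails at once if a bystander is lifted, carried or knocked more than 15 mm (distance of any of ring_a, ring_b, ring_c, tweezers, spirit_lamp, lighter from where it was at the start of the episode above 0.015 m).
It also fails if it takes over 40 s, if anything falls off the work surface, if the arm or the gripper's body presses on something with over 40 N, if the wrist force passes 120 N, or if a joint passes its speed limit or range.

## Working session

There is one attempt and no reset: what is moved stays moved. The work goes in short steps, each a Python script; the robot and the scene stay as the last script left them, time stands still between calls to the robot, and variables do not carry over. Pictures are saved under pics/ and viewed, at most 10 in all, crops included, and the job is handed in when it is done.

```bash
mkdir -p pics; cat > h.py <<'E'
import numpy as np, cv2
from scipy.spatial.transform import Rotation as R
from cell import manip, inverse_kinematics, cams, order
def cap(n):
    c=cams.capture(n); o=np.array(c["orientation"],float)
    c["R"]=o if o.shape==(3,3) else R.from_rotvec(o).as_matrix()
    c["K"]=np.array(c["intrinsics"]).reshape(3,3); c["p"]=np.array(c["position"]); return c
def onplane(c,u,v,z):
    d=c["R"]@np.linalg.inv(c["K"])@np.array([u,v,1.]); return c["p"]+d*(z-c["p"][2])/d[2]
def cloud(c):
    v,u=np.mgrid[:384,:512]; z=c["z_map"]
    P=np.stack([u,v,np.ones_like(u)],-1)@np.linalg.inv(c["K"]).T*z[...,None]
    return P@c["R"].T+c["p"]
E
python3 - <<'E'
from h import *
for n in("scene","top"):
    c=cap(n); cv2.imwrite(f"pics/{n}1.png",cv2.resize(c["image"],(768,576))); print(n,c["orientation"],c["p"],c["K"])
s=manip.state();print(s["tcp_rot"],s["tool_pos"],s["clock"])
E
```

```text
scene [-1.01448543  2.21629818 -1.24047469] [-0.02833483  0.74301492  0.55895348] [[484.50057697   0.         256.36761623]
 [  0.         484.50057697 193.19196558]
 [  0.           0.           1.        ]]
top [-2.23540381  2.17784397 -0.03371806] [0.50764067 0.25713591 0.91348427] [[397.35169859   0.         255.73044555]
 [  0.         397.35169859 195.94254955]
 [  0.           0.           1.        ]]
[-3.06194052e+00 -6.94036746e-01  5.87296854e-04] [ 0.2907931  -0.6084424   0.23751549] 0.1
```

View pics/scene1.png

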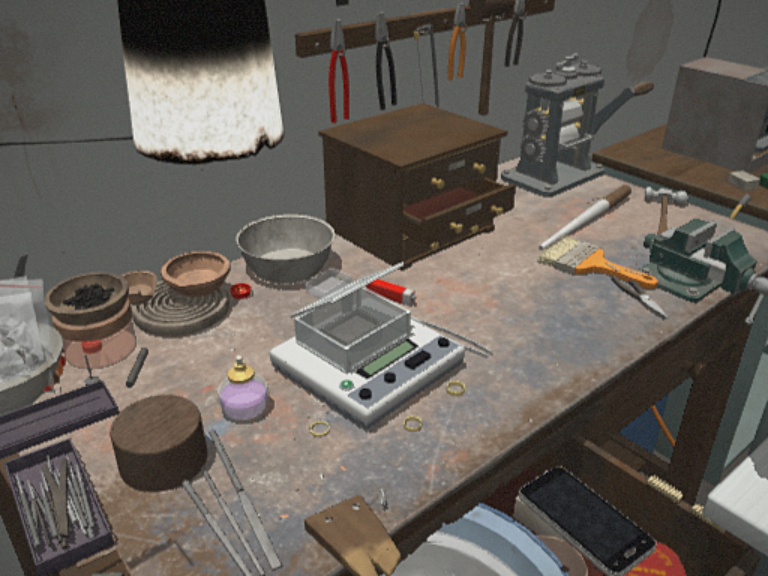

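View pics/top1.png

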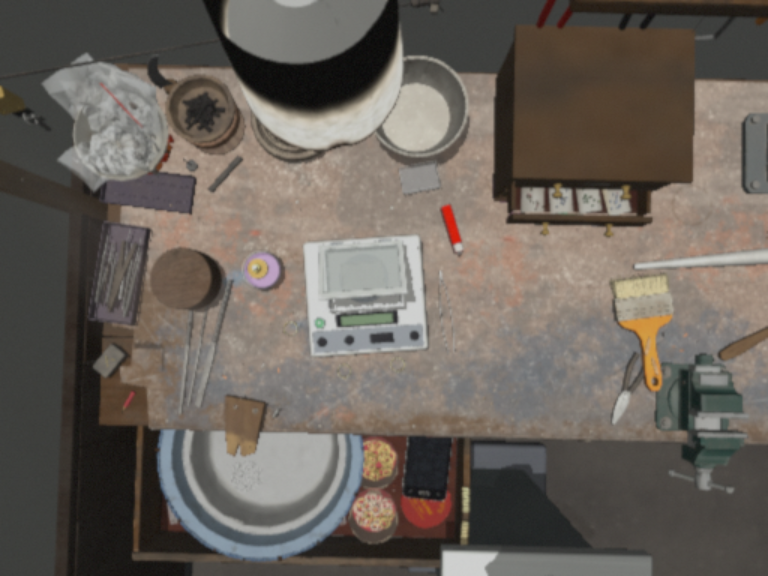

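The top view shows the balance at about (365,295) with its four keys along y≈338 and the bar key at (381,338). In the scene view the cover is part open, with its frame running from about (300,312) to (403,265). Next I measure the keys, the housing and the cover angle.

```bash
python3 - <<'E'
from h import *
c=cap("top"); im=c["image"]; g=im.max(2)
def blobs(c,m,box,amin=8):
    M=np.zeros_like(m,np.uint8); x0,y0,x1,y1=box; M[y0:y1,x0:x1]=m[y0:y1,x0:x1]
    n,l,s,ce=cv2.connectedComponentsWithStats(M)
    return [(ce[i],s[i]) for i in range(1,n) if s[i,4]>=amin]
for ce,s in blobs(c,(g<75),(205,215,285,236)): print("key",ce,s,onplane(c,*ce,0.039))
w=((im.min(2)>165)).astype(np.uint8); w[:150]=0;w[242:]=0;w[:,:195]=0;w[:,292:]=0
r=cv2.minAreaRect(cv2.findNonZero(w)); 
for q in cv2.boxPoints(r): print("corner",onplane(c,*q,0.032))
crop=im[140:250,185:305]; cv2.imwrite("pics/crop1.png",cv2.resize(crop,None,fx=5,fy=5,interpolation=cv2.INTER_CUBIC))
s=cap("scene"); cv2.imwrite("pics/crop2.png",cv2.resize(s["image"][165:290,170:320],None,fx=4.6,fy=4.6,interpolation=cv2.INTER_CUBIC))
for c in(c,s):
    P=cloud(c); m=(c["z_map"]>0)&(P[...,2]>.08)&(P[...,2]<.2)&(abs(P[...,0]-.5)<.15)&(abs(P[...,1]-.27)<.1)
    Q=P[m]; print(len(Q)); print(np.round(Q[np.argsort(Q[:,2])][::max(1,len(Q)//15)],3))
E
```

```text
key [275.84210526 223.15789474] [274 221   5   5  19] [0.4750406  0.21105857 0.039     ]
key [254.58108108 224.86486486] [247 222  15   6  74] [0.47008211 0.25766384 0.039     ]
key [232.66666667 226.33333333] [231 224   5   5  18] [0.4656109  0.30570058 0.039     ]
key [214.5 227.8] [212 226   6   5  20] [0.46135922 0.34549361 0.039     ]
corner [0.60670235 0.37909218 0.032     ]
corner [0.62352169 0.20758236 0.032     ]
corner [0.45702796 0.1916486  0.032     ]
corner [0.44040894 0.36220896 0.032     ]
1830
[[0.589 0.325 0.08 ]
 [0.591 0.268 0.084]
 [0.591 0.249 0.087]
 [0.583 0.301 0.091]
 [0.577 0.278 0.094]
 [0.569 0.27  0.098]
 [0.561 0.327 0.101]
 [0.561 0.312 0.104]
 [0.562 0.259 0.108]
 [0.55  0.307 0.111]
 [0.554 0.249 0.114]
 [0.547 0.267 0.117]
 [0.538 0.286 0.12 ]
 [0.538 0.302 0.124]
 [0.529 0.324 0.127]]
315
[[0.585 0.35  0.08 ]
 [0.583 0.325 0.086]
 [0.587 0.238 0.09 ]
 [0.565 0.347 0.095]
 [0.568 0.279 0.1  ]
 [0.565 0.238 0.104]
 [0.555 0.283 0.109]
 [0.541 0.346 0.113]
 [0.531 0.345 0.123]
 [0.529 0.274 0.126]
 [0.522 0.328 0.127]
 [0.521 0.344 0.127]
 [0.531 0.249 0.128]
 [0.528 0.3   0.128]
 [0.527 0.274 0.129]]
```

View pics/crop1.png

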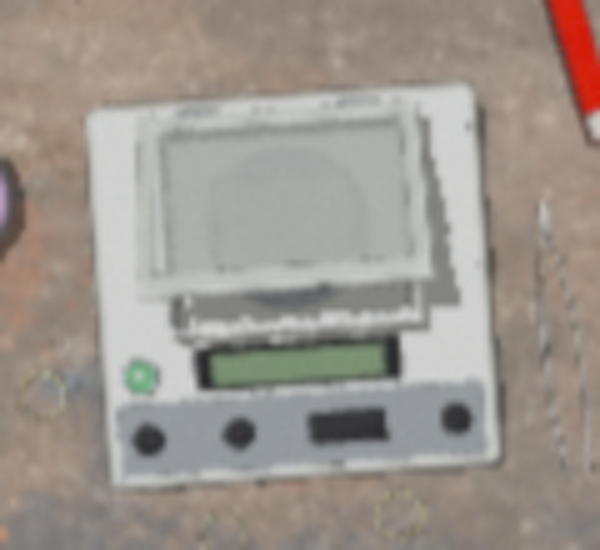

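View pics/crop2.png

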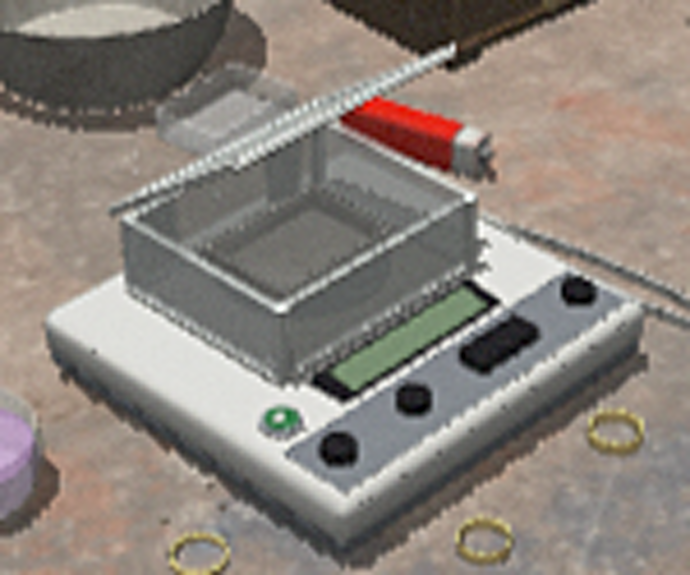

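The pose is clear: yaw about 0.10 rad, key at (0.470, 0.258), cover about 0.63 rad open with its edge at x≈0.525. The display bezel is well behind the keys. Before moving, I check that the sweep is free of tall objects.

```bash
cat >> h.py <<'E'
bx=np.array([.9949,.1013,0]); by=np.array([-.1013,.9949,0]); O=np.array([.532,.2845,0])
def W(x,y,z): return O+bx*x+by*y+np.array([0,0,z])
c0=R.from_rotvec([-3.0619,-.694,0]).as_matrix()
y_=by; z_=np.array([0,0,-1.]); ROT=R.from_matrix(np.c_[np.cross(y_,z_),y_,z_]).as_rotvec()
ROT2=R.from_matrix(np.c_[np.cross(-y_,z_),-y_,z_]).as_rotvec()
E
python3 - <<'E'
from h import *
for n in("top","scene"):
    c=cap(n);P=cloud(c)[c["z_map"]>0]; P=P[(P[:,2]>.05)&(P[:,2]<1)]
    r=np.hypot(P[:,0],P[:,1]);a=np.arctan2(P[:,1],P[:,0])
    for lo in np.arange(-1.2,1.0,.2):
        print(n,round(lo,1),[round(float(P[m][:,2].max()),2) if (m:=(a>=lo)&(a<lo+.2)&(r>=q)&(r<q+.1)).any() else 0 for q in(.2,.3,.4,.5,.6,.7,.8)])
q=manip.state()["joint_pos"]
for r in(ROT,ROT2): print(inverse_kinematics(W(-.03,0,.25),r),inverse_kinematics(W(-.064,-.02,.037),r))
E
```

```text
top -1.2 [0, 0, 0, 0, 0, 0, 0]
top -1.0 [0, 0, 0, 0, 0, 0, 0]
top -0.8 [0, 0.09, 0.09, 0, 0, 0, 0]
top -0.6 [0, 0.09, 0.1, 0.05, 0, 0, 0]
top -0.4 [0, 0, 0.06, 0, 0, 0, 0.22]
top -0.2 [0, 0, 0, 0, 0.18, 0.5, 0.22]
top -0.0 [0, 0, 0, 0, 0.18, 0.5, 0.25]
top 0.2 [0, 0, 0, 0.13, 0.12, 0.45, 0.45]
top 0.4 [0, 0, 0, 0.13, 0.13, 0.45, 0.45]
top 0.6 [0, 0, 0, 0, 0, 0.08, 0.09]
top 0.8 [0, 0, 0, 0, 0, 0.06, 0.06]
scene -1.2 [0, 0, 0, 0, 0, 0, 0]
scene -1.0 [0, 0, 0, 0, 0, 0, 0]
scene -0.8 [0, 0.09, 0.09, 0, 0, 0, 0.18]
scene -0.6 [0, 0.09, 0.09, 0.05, 0, 0.2, 0.23]
scene -0.4 [0, 0, 0, 0, 0, 0.21, 0.33]
scene -0.2 [0, 0, 0, 0, 0.18, 0.18, 0.35]
scene -0.0 [0, 0, 0, 0, 0.18, 0.18, 0.36]
scene 0.2 [0, 0, 0, 0.12, 0.11, 0.41, 0.06]
scene 0.4 [0, 0, 0, 0.13, 0.13, 0.42, 0.42]
scene 0.6 [0, 0, 0, 0, 0, 0.07, 0.09]
scene 0.8 [0, 0, 0, 0, 0, 0.06, 0.06]
[ 0.46760668  0.06989877  1.80759236  0.          1.26410152 -1.20465924] [ 0.45547749  0.2187895   2.07182851  0.          0.85097465 -1.21678843]
[ 4.67606681e-01  6.98987732e-02  1.80759236e+00 -8.88178420e-16
  1.26410152e+00  1.93693342e+00] [ 4.55477489e-01  2.18789495e-01  2.07182851e+00 -8.88178420e-16
  8.50974647e-01  1.92480422e+00]
```

```bash
python3 - <<'E'
from h import *
manip.set_gripper(0.0,10)
q=np.array(inverse_kinematics(W(-.06,0,.25),ROT)); j=np.array(manip.state()["joint_pos"])
a=q.copy(); a[0]=j[0]; a[5]=j[5]
manip.set_joints(a); manip.set_joints(q)
s=manip.state(); print(s["clock"],s["tool_pos"],s["contact_force"],s["gripper_width"])
c=cap("scene"); cv2.imwrite("pics/s3.png",c["image"])
E
```

```text
5.0083 [0.47272549 0.27776589 0.24999859] [-0.14994531  0.20998943 -0.21346737] 0.0007049618410399888
```

View pics/s3.png

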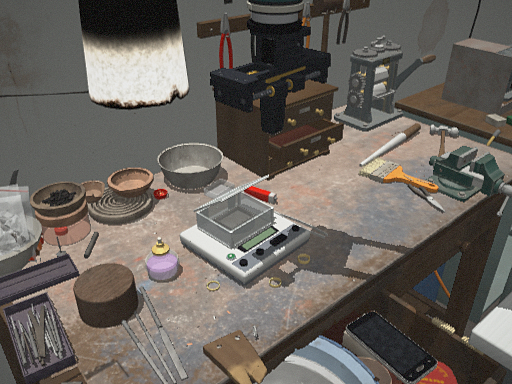

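The gripper is closed above the balance, tip at about (270,130), and clear of the hood at (135,60). Next I push the cover along its arc, watching the force.

```bash
python3 - <<'E'
from h import *
def tip(th,d,r=.078):
    return W(.073-r*np.cos(th)+(.003+d)*np.sin(th)-.009,0,.070+r*np.sin(th)+(.003+d)*np.cos(th))
p=tip(.66,.03); manip.move_linear([p[0],p[1],.22],.15); manip.move_linear(p,.1)
f0=np.array(manip.state()["contact_force"]); 
path=[(.66,.012)]+[(t,0.) for t in np.arange(.6,-.001,-.1)]+[(0,-.001),(0,-.002),(0,-.003),(0,-.004)]
for t,d in path:
    manip.move_linear(tip(t,d),.05 if t>.25 else .03)
    s=manip.state(); f=np.array(s["contact_force"])-f0
    print(round(t,2),d,np.round(f,2),round(s["clock"],2),round(s["tool_pos"][2],4))
    if f[2]>4: break
c=cap("scene"); cv2.imwrite("pics/s4.png",cv2.resize(c["image"][100:300,130:360],None,fx=3,fy=3))
E
```

```text
0.66 0.012 [-0.35  0.41 -0.1 ] 7.21 0.1293
0.6 0.0 [-0.71 -0.22 -0.06] 7.69 0.116
0.5 0.0 [0.31 0.07 0.76] 8.0 0.1096
0.4 0.0 [-0.47  0.17  0.79] 8.31 0.1026
0.3 0.0 [-0.79  0.29  1.14] 8.62 0.0953
0.2 0.0 [0.2  0.06 0.47] 9.03 0.0881
0.1 0.0 [0.21 0.59 0.22] 9.43 0.0804
0.0 0.0 [-0.85 -0.42  4.13] 9.84 0.0734
```

View pics/s4.png

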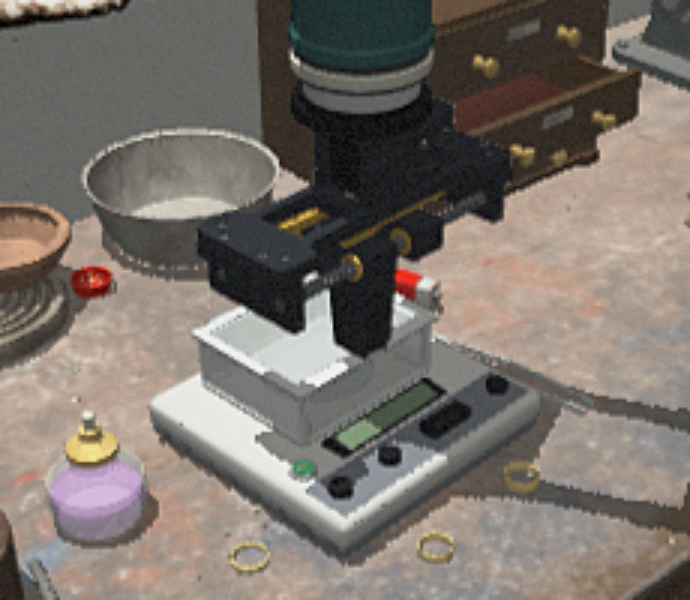

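The cover lies flat on the shield, fingertip on its front frame at about (360,350), with a 4 N stop at the expected height. Next is the tare key.

```bash
python3 - <<'E'
from h import *
manip.dwell(.15)
p=np.array(manip.state()["tool_pos"]); manip.move_linear(p+[0,0,.04],.06)
k=W(-.065,-.020,0); 
manip.move_linear([k[0],k[1],.115],.12)
c=cap("top");P=cloud(c);rel=P-O;X=rel@bx;Y=rel@by
m=(c["z_map"]>0)&(X>-.03)&(X<.07)&(abs(Y)<.07)&(P[...,2]>.05)&(P[...,2]<.1); print("cover pts max z",np.percentile(P[m][:,2],[50,90,98]) if m.any() else None)
manip.move_linear([k[0],k[1],.046],.1); manip.dwell(.2)
f0=np.array(manip.state()["contact_force"])
for z in np.arange(.041,.0325,-.0005):
    manip.move_linear([k[0],k[1],z],.02); manip.dwell(.05)
    s=manip.state(); f=np.array(s["contact_force"])-f0; print(round(z,4),round(s["tool_pos"][2],4),np.round(f,2))
    if f[2]>6: break
manip.dwell(.15); s=manip.state(); print(np.array(s["contact_force"])-f0)
manip.move_linear([k[0],k[1],.06],.03); manip.move_linear([k[0],k[1],.20],.15)
print(manip.state()["clock"])
manip.move_linear([k[0]-.03,k[1],.30],.15)
c=cap("scene"); cv2.imwrite("pics/s5.png",cv2.resize(c["image"][100:300,100:360],None,fx=3,fy=3))
E
```

```text
cover pts max z [0.07247431 0.0744112  0.07563756]
0.041 0.0409 [-0.78  1.09 -0.67]
0.0405 0.0405 [-0.28 -0.13 -1.12]
0.04 0.04 [-1.05 -0.56 -0.7 ]
0.0395 0.0395 [-0.63  0.02 -0.52]
0.039 0.0391 [-1.64 -0.27  0.41]
0.0385 0.0385 [-0.56 -0.33  0.  ]
0.038 0.038 [-0.4  -0.08  0.72]
0.0375 0.0376 [-1.12  0.05  0.31]
0.037 0.0371 [-1.23  0.89  0.81]
0.0365 0.0365 [-1.88 -0.64  2.99]
0.036 0.036 [-0.43 -0.44  1.84]
0.0355 0.0355 [-0.5   0.29  2.33]
0.035 0.0353 [-0.85 -0.67  3.85]
0.0345 0.0352 [-2.71 -1.41  6.71]
[-3.28967051 -1.34358065  7.58341777]
19.15
```

View pics/s5.png

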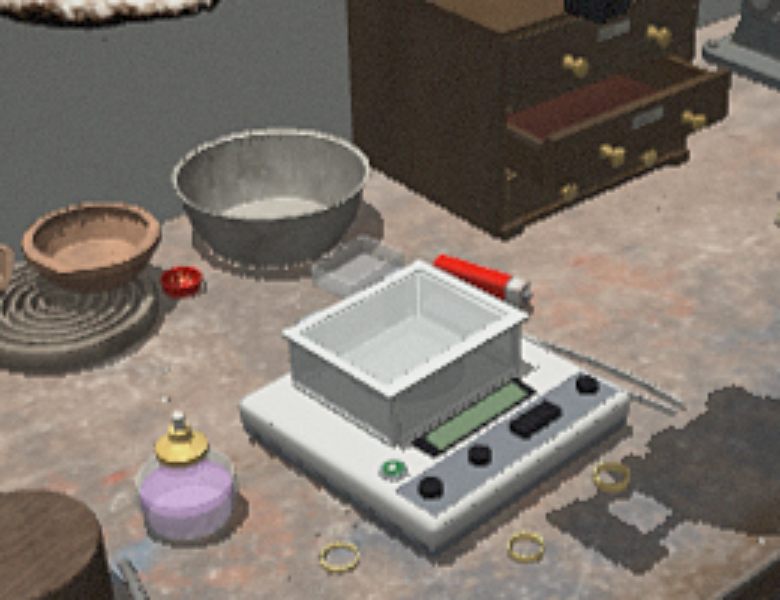

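The cover is shut on the shield at about (405,325) and the tare key at (535,418) is up again. The press bottomed out at z = 35.2 mm with about 7 N. Nothing else has moved and the arm is clear.

```bash
python3 -c "
from h import *
print(order.close_job())"
```

```text
the job is handed in; nothing more can be done
None
```

The draught cover is shut, the tare key was pressed to its stop (about 7 N) and came back up, and the job is handed in; the final picture shows nothing else moved, but no verdict was returned.

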